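# Pack the pale lamp set into the turner's caddy

## Task

Gather the four pale wooden lamp parts into the packing caddy: stand the foot on the white spot of the green liner with the pale collar slipped over its neck and lying flat on its disc, the pale vase-shaped column upright on the spot of the blue liner, and the pale finial upright on the spot of the red liner. Leave the dark look-alikes of the other order where they are.

Things in the scene. Friction and masses are not known exactly. Their poses are not given: they have to be found in the camera images.
- foot: pale turned wooden lamp foot: a disc 72 mm across (68 mm at its flat top) and 24 mm thick with an upright neck 24 mm across in the middle, from the disc's top at 24 mm up to 66 mm, to grip. Origin: centre of its underside; z up along its axis; round, so yaw is of no account. About 0.1 kg, the other parts less.
- collar: pale turned wooden collar: a plain ring, 60 mm outside diameter, 42 mm hole, 28 mm high, lying flat on the bench. Origin: centre of its underside; z up along its axis; round, so yaw is of no account. It slips with 9 mm of play all round over the foot's neck and then rests on the disc, its underside 24 mm above the foot's underside.
- vase: pale turned wooden vase-shaped column, 80 mm high, standing on a foot 44 mm across; belly 48 mm across at 28 to 34 mm height; a straight neck 30 mm across from 46 to 74 mm height, to grip; rim 38 mm across at the top. Origin: centre of its underside; z up along its axis; round, so yaw is of no account.
- finial: pale turned wooden finial, 64 mm high, standing on a base 38 mm across (10 mm thick); a straight shank 26 mm across from 14 to 44 mm height, to grip; above it a bead 34 mm across from 46 to 50 mm and a pointed tip. Origin: centre of its underside; z up along its axis; round, so yaw is of no account.
- dark_collar: dark brown turned wooden collar: a plain ring, 60 mm outside diameter, 42 mm hole, 28 mm high, lying flat on the bench. Origin: centre of its underside; z up along its axis; round, so yaw is of no account. Same shape as the pale collar; belongs to another order and must stay where it is.
- dark_vase: dark brown turned wooden vase-shaped column, 80 mm high, standing on a foot 44 mm across; belly 48 mm across at 28 to 34 mm height; a straight neck 30 mm across from 46 to 74 mm height, to grip; rim 38 mm across at the top. Origin: centre of its underside; z up along its axis; round, so yaw is of no account. Same shape as the pale vase; belongs to another order and must stay where it is.
- dark_finial: dark brown turned wooden finial, 64 mm high, standing on a base 38 mm across (10 mm thick); a straight shank 26 mm across from 14 to 44 mm height, to grip; above it a bead 34 mm across from 46 to 50 mm and a pointed tip. Origin: centre of its underside; z up along its axis; round, so yaw is of no account. Same shape as the pale finial; belongs to another order and must stay where it is.
- liner_green: green square liner (104 x 104 x 3 mm, fixed) in one bay of the packing caddy, with a white spot 72 mm across in its middle, where the foot stands. Origin: centre of its underside, 6 mm above the bench; its top is 3 mm higher; z up, x, y along the bay's walls. Caddy: a fixed plywood tray, 238 mm square, 20 mm high, four square bays, 110 mm inside, two by two, centres 116 mm apart.
- liner_blue: blue square liner (104 x 104 x 3 mm, fixed) in one bay of the packing caddy, with a white spot 44 mm across in its middle, where the vase-shaped column stands. Origin: centre of its underside, 6 mm above the bench; its top is 3 mm higher; z up, x, y along the bay's walls. Caddy walls and dividers are 6 mm thick and rise 11 mm above the liner's top.
- liner_red: red square liner (104 x 104 x 3 mm, fixed) in one bay of the packing caddy, with a white spot 38 mm across in its middle, where the finial stands. Origin: centre of its underside, 6 mm above the bench; its top is 3 mm higher; z up, x, y along the bay's walls. Which bay has which liner changes; the bay with the plain grey liner stays empty.
Mind the look-alikes: they are no part of the job. What is shaped like the collar but purple is not meant.

How it is judged (in metres and radians):
At the end, for the whole second after the job is handed in: Pale foot, column, finial upright (0.1 rad) on the green, blue, red liner, within 15 mm of its middle; pale collar flat (0.1 rad) over the foot's neck, its underside 20 to 29 mm above the foot's; all four released and at rest; each dark part within 20 mm of its start (horizontal distance between foot and liner_green below 0.015 m and z of foot in the frame of liner_green between 0 and 0.007 m and angle between each of foot, vase, finial's own z axis and vertical below 0.1 rad and horizontal distance between vase and liner_blue below 0.015 m and z of vase in the frame of liner_blue between 0 and 0.007 m and horizontal distance between finial and liner_red below 0.015 m and z of finial in the frame of liner_red between 0 and 0.007 m and horizontal distance between collar and foot below 0.015 m and z of collar in the frame of foot between 0.02 and 0.029 m and angle between the z axis of collar and the z axis of foot, either way round below 0.1 rad and linear speed of each of foot, collar, vase, finial below 0.02 m/s and angular speed of each of foot, collar, vase, finial below 0.3 rad/s and distance of each of dark_collar, dark_vase, dark_finial from where it was at the start of the episode below 0.02 m); the robot touches nothing.
It fails at once if the dark collar is moved more than 30 mm or tipped over (distance of dark_collar from where it was at the start of the episode above 0.03 m or angle between dark_collar's own z axis and vertical above 0.5 rad).
It fails at once if the dark vase is moved more than 30 mm or tipped over (distance of dark_vase from where it was at the start of the episode above 0.03 m or angle between dark_vase's own z axis and vertical above 0.5 rad).
It fails at once if the dark finial is moved more than 30 mm or tipped over (distance of dark_finial from where it was at the start of the episode above 0.03 m or angle between dark_finial's own z axis and vertical above 0.5 rad).
It also fails if it takes over 118 s, if anything falls off the work surface, if the arm or the gripper's body presses on something with over 40 N, if the wrist force passes 120 N, or if a joint passes its speed limit or range.

## Robot

A 6-joint arm with a two-finger parallel gripper is mounted at the origin on the work surface. World frame = base frame: x ahead of the robot, y to its left, z up, the work surface at z = 0. Lengths are in m, angles in degrees, forces in N, time in s.
With the tool pointing down it reaches from about 0.4 to 0.825 m from the base axis. Payload 7 kg.
Tool frame: the origin (TCP) lies on the centre line of the jaws, within the pads' length; the fingertips stand 14 mm ahead of it and the grasp point (between the pads) lies 5 mm behind it; z points along the fingers, x is the direction in which the jaws open and shut, and the axes are right-handed (so a half turn about z gives the same grasp; the last joint's range is limited). The gripper opens to 88 mm and grips with 3 to 60 N. Pads are 19 mm wide; open, the fingers measure 130 mm over their backs; the gripper's body (78 mm by 193 mm) begins 47 mm behind the grasp point.
Start: joints at [93.226, 20.546, 0.682, 0, -70.136, -16.507], TCP at [0.155, 0.657, 0.241] pointing down, gripper open.
Joint ranges: [-176.03, 176.03], [-82.01, 121.73], [-58.28, 71.71], [-173.87, 95.51], [-174.79, -0.11], [-173.66, 173.66]. Speed limits (degrees/s): [136.94, 136.94, 172.46, 180, 180, 180].

## Interface

Orientations are given as [roll, pitch, yaw] about the fixed x, y, z axes, in that order (R = Rz(yaw) Ry(pitch) Rx(roll)).
In Python, from plant import * gives the robot as it stands.
- The arm moves only by the shell command python3 -m handwheel 'ROWS' [OPENING]. ROWS is JSON, a list of rows, each a list of 2 entries, a list of its own where there are three numbers: the shift along the tool's x, y, z each as a share of 0.2 m, from -1 to 1, then the turn, a rotation vector about the tool's x, y, z each as a share of 360 degrees, from -1 to 1. In form: [[[tx, ty, tz], [ax, ay, az]], ...]. A call has 1 to 5 rows; each row is the pose to reach, as a shift and turn from the pose commanded when the call began, along the tool's axes at that moment, turning the shorter way round; what a row does not reach only later rows make up. A row lasts 1/12 s, in which the tool goes at most 41.7 mm and 7.16 degrees, less where a joint would pass 70% of its speed; a pose out of reach is approached as far as the arm can. A call with a number of a shift or a turn outside -1 to 1 is refused whole. A call with a gripper value outside its range is refused whole. OPENING is the closure, from -1 (fully open) to 1 (shut), set as the call begins (- or left out, the last holds). The fingers move at their own pace and stop on an object; the grip force is fixed at half the most. Time passes only in rows, so rows that repeat a pose let the fingers close. It gives the time, the measured TCP pose, the force and the opening at its end, in the units of the state.
- get_obs(): the state, without advancing time (a new reading comes with each control period).
- snapshot(name): name is "scene" or "side" or "wrist"; returns a dict with "color" (400x640x3 uint8, red, green, blue), "z_map" (400x640 float32, m along the optical axis (not along the pixel's ray), 0 where there is no reading), "intrinsics" (3x3 intrinsics, pixels), "rvec" (rotation vector, rad) and "tvec" (3), from world to camera coordinates, as OpenCV has them. Camera axes: x right, y down, z forward; pixel columns grow to the right and rows downward; lengths in m; the calibration is good to about 2 mm. A picture is of the moment at which its call begins.
- close_job(): hands the job in, once; it reports no verdict.
The state is a dict: "clock": time; "joint_pos": joint angles; "qvel": joint speeds; "tau": joint torques, N m; "tool_pos": TCP position; "orientation": TCP orientation; "force": force on the tool from outside, world axes, zero at the start; "moment": the same for the moment, N m; "opening": finger opening in m.
Only numpy, scipy, OpenCV 4.12 (cv2) and the standard library are available. Lean on these libraries where they do the work, as an engineer would, in place of code of your own. Each camera call takes 0.05 s, during which the arm holds its last target. There are 200 camera calls.

## Working session

There is one attempt and no reset: what is moved stays moved. The work goes in short steps, Python scripts to look and compute and a shell command to move; the robot and the scene stay as the last step left them, time stands still between calls to the robot, and variables do not carry over. Pictures are saved under pics/ and viewed, about 12 in all and at most 16, crops included, and the job is handed in when it is done.

```bash
mkdir -p pics; ls; cat > h.py <<'E'
from plant import *
import numpy as np, cv2
def grab(n,name):
    s=snapshot(n); cv2.imwrite(f'pics/{name}.png',cv2.cvtColor(s['color'],cv2.COLOR_RGB2BGR)); np.savez(f'pics/{name}.npz',**s); return s
def load(name): return dict(np.load(f'pics/{name}.npz'))
def world(s):
    K=s['intrinsics'];R,_=cv2.Rodrigues(s['rvec']);h,w=s['z_map'].shape
    u,v=np.meshgrid(np.arange(w),np.arange(h));z=s['z_map']
    P=np.stack([(u-K[0,2])/K[0,0]*z,(v-K[1,2])/K[1,1]*z,z],-1)
    W=(P-s['tvec'].ravel())@R; W[z==0]=np.nan; return W
E
python3 - <<'E'
from h import *
for n in ['scene','side','wrist']:
    s=grab(n,n+'0'); R,_=cv2.Rodrigues(s['rvec']); print(n,s['intrinsics'].tolist(),(-R.T@s['tvec'].ravel()).round(3),R[2].round(2))
print(get_obs())
a=[cv2.imread(f'pics/{n}0.png') for n in ['scene','side']]
E
```

```text
pics
scene [[373.3427828743799, 0.0, 324.1398434842002], [0.0, 373.3427828743799, 189.43567686267448], [0.0, 0.0, 1.0]] [1.201 0.11  0.616] [-0.72 -0.13 -0.69]
side [[471.9112728262784, 0.0, 316.9907710090334], [0.0, 471.9112728262784, 203.04735654915046], [0.0, 0.0, 1.0]] [ 0.436 -0.826  0.745] [ 0.15  0.76 -0.64]
wrist [[279.1194667238849, 0.0, 317.02557733557967], [0.0, 279.1194667238849, 199.07206125851613], [0.0, 0.0, 1.0]] [0.224 0.641 0.384] [-0.25  0.06 -0.97]
{'clock': 0.15, 'joint_pos': array([ 9.32260042e+01,  2.05828910e+01,  6.43726990e-01, -1.45795562e-02,
       -7.01353834e+01, -1.65062499e+01]), 'qvel': array([-0.02571531, -0.13096828,  0.10350099,  0.14560083, -0.00341375,
        0.01449417]), 'tau': array([-1.55511054e-03, -5.83274174e+01,  2.93290329e+01,  7.00116858e+00,
        8.81769229e-03, -1.13726539e-04]), 'tool_pos': array([0.15500955, 0.65658267, 0.23981215]), 'orientation': array([-1.79991960e+02, -7.53697680e-02, -1.03285214e+02]), 'force': array([ 0.47106836,  0.31991044, -0.23740765]), 'moment': array([-0.01265964,  0.01286302,  0.04213106]), 'opening': 0.08781527799547108}
```

View pics/scene0.png

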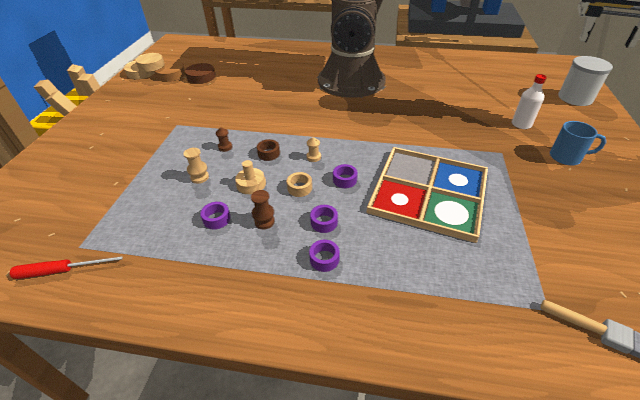

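View pics/side0.png

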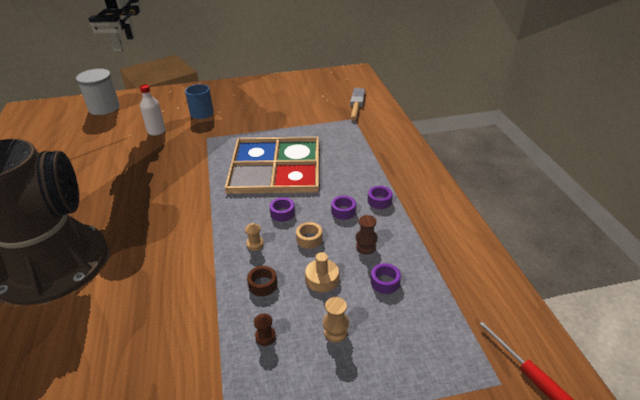

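The scene view shows these candidates:

| Part | Wanted, pale (pixel) | Look-alikes (pixel) |
|---|---|---|
| Foot | (250,180) | none |
| Collar | (300,184) | dark (268,149); purple (345,176), (324,218), (324,255), (215,215) |
| Vase | (197,166) | dark (263,210) |
| Finial | (313,150) | dark (224,140) |

The liners are green (452,212), blue (458,180) and red (400,199). Next I'll measure from both cameras.

```bash
cat > meas.py <<'E'
from h import *
from scipy.optimize import least_squares
from scipy import ndimage
def circ(p,r=None):
    c0=np.median(p,0)
    if r: 
        f=least_squares(lambda c:np.hypot(*(p-c).T)-r,c0,loss='soft_l1',f_scale=.001)
        return f.x,r
    f=least_squares(lambda c:np.hypot(*(p-c[:2]).T)-c[2],[*c0,.02],loss='soft_l1',f_scale=.001)
    return f.x[:2],f.x[2]
def comps(s,zmin=.004,zmax=.12):
    W=world(s);hsv=cv2.cvtColor(s['color'],cv2.COLOR_RGB2HSV)
    m=(W[...,2]>zmin)&(W[...,2]<zmax)&(W[...,0]>.35)&(W[...,0]<.9)&(abs(W[...,1])<.6)
    return W,hsv,m
if __name__=='__main__':
    for n in ['scene0','side0']:
        s=load(n);W,hsv,m=comps(s)
        bm=(abs(W[...,2])<.02)&(W[...,0]>.4)&(W[...,0]<.85)&(abs(W[...,1])<.3)
        print(n,'bench z',np.median(W[bm][:,2]).round(4))
        l,k=ndimage.label(m)
        for i in range(1,k+1):
            q=l==i
            if q.sum()<60: continue
            v,u=np.nonzero(q);P=W[q]
            print('px',int(u.mean()),int(v.mean()),'n',q.sum(),'lo',P.min(0).round(3),'hi',P.max(0).round(3),'p98z',np.percentile(P[:,2],98).round(4),'hsv',np.median(hsv[q],0))
        # white spots
        w=(hsv[...,1]<40)&(hsv[...,2]>190)&(W[...,0]>.35)&(W[...,0]<.9)&(abs(W[...,1])<.6)
        l,k=ndimage.label(w)
        for i in range(1,k+1):
            q=l==i
            if q.sum()<40: continue
            v,u=np.nonzero(q);P=W[q];print('spot',int(u.mean()),int(v.mean()),q.sum(),((P.min(0)+P.max(0))/2).round(4),np.ptp(P,0).round(3))
E
python3 meas.py
```

```text
scene0 bench z 0.0021
px 223 139 n 266 lo [ 0.356 -0.352  0.004] hi [ 0.453 -0.278  0.067] p98z 0.064 hsv [ 11. 161. 100.]
px 567 147 n 613 lo [0.35  0.562 0.004] hi [0.38  0.6   0.088] p98z 0.0862 hsv [104. 124.  83.]
px 313 149 n 267 lo [ 0.43  -0.068  0.005] hi [ 0.462 -0.031  0.068] p98z 0.0641 hsv [ 17. 126. 180.]
px 268 149 n 395 lo [ 0.384 -0.214  0.004] hi [ 0.476 -0.141  0.031] p98z 0.0308 hsv [ 11. 159.  83.]
px 431 193 n 7803 lo [0.366 0.104 0.004] hi [0.673 0.385 0.024] p98z 0.0221 hsv [ 17. 115. 178.]
px 195 165 n 569 lo [ 0.541 -0.337  0.004] hi [ 0.587 -0.292  0.083] p98z 0.0826 hsv [ 17. 126. 194.]
px 255 193 n 1389 lo [ 0.509 -0.229  0.004] hi [ 0.705 -0.092  0.084] p98z 0.0822 hsv [ 15. 130. 128.]
px 344 175 n 467 lo [0.455 0.013 0.004] hi [0.55  0.072 0.032] p98z 0.031 hsv [141. 161. 124.]
px 299 183 n 477 lo [ 0.533 -0.09   0.004] hi [ 0.595 -0.032  0.033] p98z 0.0309 hsv [ 17. 125. 184.]
px 215 214 n 583 lo [ 0.662 -0.251  0.004] hi [ 0.721 -0.192  0.032] p98z 0.0308 hsv [141. 161. 137.]
px 323 218 n 567 lo [ 0.612 -0.018  0.004] hi [0.695 0.044 0.032] p98z 0.030
[... 1629 characters left out ...]
 120. 137.]
px 384 277 n 607 lo [ 0.658 -0.255  0.004] hi [ 0.717 -0.195  0.031] p98z 0.0286 hsv [140. 144.  77.]
px 261 280 n 614 lo [ 0.413 -0.204  0.004] hi [ 0.472 -0.14   0.03 ] p98z 0.0286 hsv [  9. 149.  45.]
px 334 319 n 907 lo [ 0.537 -0.342  0.004] hi [ 0.584 -0.297  0.083] p98z 0.0803 hsv [ 15. 123. 120.]
px 263 329 n 524 lo [ 0.414 -0.318  0.004] hi [ 0.451 -0.282  0.064] p98z 0.0621 hsv [  9. 158.  54.]
px 534 373 n 985 lo [ 0.822 -0.538  0.004] hi [ 0.893 -0.365  0.027] p98z 0.0253 hsv [  1. 213. 159.]
spot 296 151 295 [0.5984 0.2913 0.0077] [0.072 0.073 0.008]
spot 255 151 113 [0.4846 0.3147 0.0076] [0.043 0.049 0.008]
spot 294 175 91 [0.574  0.1762 0.0076] [0.037 0.036 0.007]
```

```bash
python3 -m handwheel '[[[0,0,0],[0,0,-0.037]],[[0,0,0],[0,0,-0.037]],[[0,0,0],[0,0,-0.037]]]' -1
python3 -m handwheel '[[[0.6,-0.6,-0.2],[0,0,0]],[[0.6,-0.6,-0.2],[0,0,0]],[[0.6,-0.6,-0.2],[0,0,0]],[[0.6,-0.6,-0.2],[0,0,0]],[[0.6,-0.6,-0.2],[0,0,0]]]'
python3 -m handwheel '[[[0.6,-0.6,-0.2],[0,0,0]],[[0.6,-0.6,-0.2],[0,0,0]],[[0.6,-0.6,-0.2],[0,0,0]],[[0.6,-0.6,-0.2],[0,0,0]],[[0.6,-0.6,-0.2],[0,0,0]]]'
python3 -m handwheel '[[[0.7,-0.6,0],[0,0,0]],[[0.7,-0.6,0],[0,0,0]],[[0.7,-0.6,0],[0,0,0]],[[0.7,-0.6,0],[0,0,0]],[[0.7,-0.6,0],[0,0,0]]]'
python3 -c "
from h import *
grab('wrist','w1')
i=cv2.imread('pics/scene0.png')[120:270,170:410];cv2.imwrite('pics/crop0.png',cv2.resize(i,None,fx=3,fy=3,interpolation=cv2.INTER_CUBIC))
print(get_obs()['joint_pos'])"
```

```text
clock: 0.4
tool_pos: [0.155, 0.6568, 0.2402]
orientation: [180.0, -0.0, -89.7]
force: [0.8, 0.7, -0.1]
opening: 0.0878
clock: 0.82
tool_pos: [0.2784, 0.5338, 0.2829]
orientation: [-179.9, 0.1, -90.3]
force: [-1.2, 0.7, 0.5]
opening: 0.0875
clock: 1.23
tool_pos: [0.3984, 0.4138, 0.3227]
orientation: [-179.9, 0.1, -90.3]
force: [-0.3, 0.8, 0.4]
opening: 0.0879
clock: 1.65
tool_pos: [0.5172, 0.274, 0.3205]
orientation: [180.0, -0.0, -90.3]
force: [-0.7, 1.0, -0.4]
opening: 0.0873
[ 4.69554084e+01  9.81104516e+00 -3.58751895e+00  4.55605354e-02
 -7.66572137e+01  4.26708856e+01]
```

View pics/w1.png

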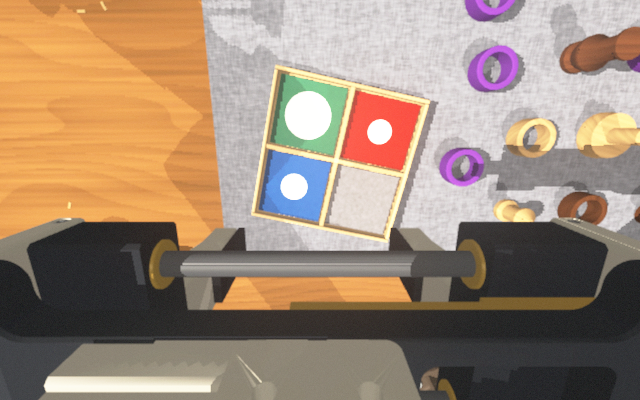

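View pics/crop0.png

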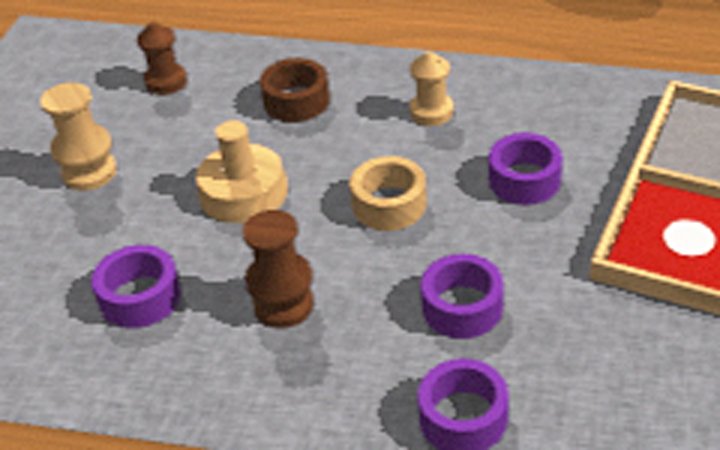

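The wrist view shows the green spot at (308,116), red at (380,131), blue at (294,186), and the empty grey bay at (362,200). The crop confirms the pale choices: vase (75,140), foot (240,180), collar (388,190) and finial (430,95). The dark and purple parts are clearly different. Next I'll hover over the parts.

```bash
python3 -m handwheel '[[[0.9,-0.2,0],[0,0,0]],[[0.9,-0.2,0],[0,0,0]],[[0.9,-0.2,0],[0,0,0]],[[0.9,-0.2,0],[0,0,0]],[[0.9,-0.2,0],[0,0,0]]]'
python3 -m handwheel '[[[0.9,0,0],[0,0,0]],[[0.9,0,0],[0,0,0]],[[0.9,0,0],[0,0,0]],[[0.9,0,0],[0,0,0]],[[0.9,0,0],[0,0,0]]]'
python3 -m handwheel '[[[0.5,0,0],[0,0,0]],[[0.5,0,0],[0,0,0]],[[0.5,0,0],[0,0,0]],[[0.5,0,0],[0,0,0]],[[0.5,0,0],[0,0,0]]]'
python3 - <<'E'
from meas import *
grab('wrist','w2')
from scipy import ndimage
for n in ['w1','w2']:
    s=load(n);W,hsv,m=comps(s)
    for nm,q0 in [('obj',m),('spot',(hsv[...,1]<40)&(hsv[...,2]>190)&(W[...,0]>.4)&(W[...,2]<.03)&(abs(W[...,1])<.45))]:
        l,k=ndimage.label(q0)
        for i in range(1,k+1):
            q=l==i
            if q.sum()<150: continue
            v,u=np.nonzero(q);P=W[q]
            if nm=='spot':
                c,r=circ(P[ (ndimage.binary_erosion(q)^q)[q],:2]); print(n,'spot',int(u.mean()),int(v.mean()),c.round(4),r.round(4),np.median(P[:,2]).round(4))
            else: print(n,'px',int(u.mean()),int(v.mean()),'lo',P.min(0).round(3),'hi',P.max(0).round(3),'mid',((P.min(0)+P.max(0))/2).round(4),'hsv',np.median(hsv[q],0))
E
```

```text
clock: 2.12
tool_pos: [0.5555, 0.0937, 0.3206]
orientation: [180.0, -0.0, -90.3]
force: [0.1, 1.4, -0.1]
opening: 0.0878
clock: 2.53
tool_pos: [0.5549, -0.0867, 0.3205]
orientation: [180.0, -0.0, -90.3]
force: [-0.3, 0.7, -0.9]
opening: 0.0878
clock: 2.95
tool_pos: [0.5554, -0.1836, 0.3201]
orientation: [180.0, 0.0, -90.2]
force: [0.1, 0.1, 0.5]
opening: 0.088
w1 px 486 9 lo [0.731 0.004 0.004] hi [0.758 0.06  0.03 ] mid [0.7445 0.032  0.0172] hsv [142.  139.  181.5]
w1 px 602 51 lo [ 0.658 -0.214  0.004] hi [ 0.706 -0.091  0.082] mid [ 0.6822 -0.1523  0.0431] hsv [ 10. 136. 149.]
w1 px 493 68 lo [ 0.635 -0.016  0.004] hi [0.694 0.044 0.031] mid [0.6642 0.0139 0.0175] hsv [142. 139. 199.]
w1 px 336 153 lo [0.392 0.103 0.004] hi [0.672 0.384 0.022] mid [0.5317 0.2432 0.0132] hsv [ 20.  82. 235.]
w1 px 608 135 lo [ 0.532 -0.215  0.004] hi [ 0.602 -0.145  0.067] mid [ 0.5674 -0.1801  0.0357] hsv [ 20. 112. 247.]
w1 px 531 137 lo [ 0.536 -0.091  0.004] hi [ 0.595 -0.031  0.03 ] mid [ 0.5657 -0.0612  0.0172] hsv [ 19. 110. 241.]
w1 px 462 166 lo [0.491 0.012 0.004] hi [0.549 0.071 0.03 ] 
[... 1725 characters left out ...]
.011 0.004] hi [0.55 0.07 0.03] mid [0.5201 0.0405 0.017 ] hsv [143. 132. 181.]
w2 px 311 233 lo [ 0.418 -0.202  0.004] hi [ 0.475 -0.144  0.03 ] mid [ 0.4466 -0.1727  0.0172] hsv [ 10. 128. 149.]
w2 px 245 230 lo [ 0.426 -0.07   0.005] hi [ 0.462 -0.037  0.047] mid [ 0.444  -0.0534  0.026 ] hsv [ 16. 116. 205.]
w2 px 382 237 lo [ 0.42  -0.309  0.004] hi [ 0.454 -0.28   0.062] mid [ 0.437  -0.2946  0.0334] hsv [ 10. 134. 149.]
w2 spot 295 105 [ 0.6052 -0.128 ] 0.1909 0.0005
w2 spot 25 56 [0.7249 0.2568] 0.0139 0.0005
w2 spot 22 141 [0.601 0.288] 0.0357 0.0091
w2 spot 95 156 [0.5764 0.1752] 0.0189 0.0092
w2 spot 95 207 [0.4929 0.199 ] 0.0374 0.0087
w2 spot 25 209 [0.4879 0.3136] 0.0218 0.0091
```

View pics/w2.png

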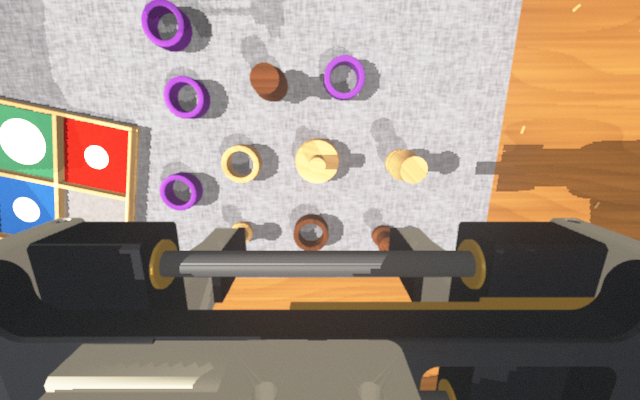

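```bash
python3 -m handwheel '[[[0.007,-0.058,0.9],[0,0,0]],[[0.007,-0.058,0.9],[0,0,0]],[[0.007,-0.058,0.9],[0,0,0]],[[0.007,-0.058,0.9],[0,0,0]],[[0.007,-0.058,0.9],[0,0,0]]]'
python3 -m handwheel '[[[0,0,0.2],[0,0,0]],[[0,0,0.3],[0,0,0]],[[0,0,0.4],[0,0,0]],[[0,0,0.48],[0,0,0]],[[0,0,0.48],[0,0,0]]]'
python3 -m handwheel '[[[0,0,0],[0,0,0]],[[0,0,0],[0,0,0]],[[0,0,0],[0,0,0]],[[0,0,0],[0,0,0]],[[0,0,0],[0,0,0]]]' 1
python3 -m handwheel '[[[0,0,0],[0,0,0]],[[0,0,0],[0,0,0]],[[0,0,0],[0,0,0]],[[0,0,0],[0,0,0]],[[0,0,0],[0,0,0]]]'
```

```text
clock: 3.42
tool_pos: [0.5643, -0.1821, 0.1345]
orientation: [179.6, 0.1, -90.0]
force: [-1.8, -0.2, -0.4]
opening: 0.0877
clock: 3.83
tool_pos: [0.5653, -0.1825, 0.0412]
orientation: [179.7, 0.0, -90.0]
force: [-0.8, 0.1, 0.8]
opening: 0.0877
clock: 4.25
tool_pos: [0.5679, -0.1841, 0.0457]
orientation: [-179.9, -0.0, -90.0]
force: [1.1, -0.5, 0.4]
opening: 0.0596
clock: 4.67
tool_pos: [0.5672, -0.1843, 0.0445]
orientation: [180.0, -0.0, -90.0]
force: [0.5, -1.1, -0.3]
opening: 0.0267
```

```bash
python3 -m handwheel '[[[0,0,0],[0,0,0]],[[0,0,0],[0,0,0]],[[0,0,0],[0,0,0]],[[0,0,0],[0,0,0]]]'
python3 -m handwheel '[[[0,0,-0.1],[0,0,0]],[[0,0,-0.25],[0,0,0]],[[0,0,-0.45],[0,0,0]],[[0,0,-0.6],[0,0,0]],[[0,0,-0.7],[0,0,0]]]'
python3 -m handwheel '[[[-0.1,0,-0.1],[0,0,0]],[[-0.25,-0.02,-0.1],[0,0,0]],[[-0.45,-0.05,-0.1],[0,0,0]],[[-0.64,-0.05,-0.1],[0,0,0]],[[-0.8,-0.05,-0.1],[0,0,0]]]'
python3 -m handwheel '[[[-0.18,0,0],[0,0,0]],[[-0.36,-0.02,0],[0,0,0]],[[-0.54,-0.05,0],[0,0,0]],[[-0.7,-0.05,0],[0,0,0]],[[-0.85,-0.05,0],[0,0,0]]]'
python3 -m handwheel '[[[-0.16,0,0],[0,0,0]],[[-0.32,-0.02,0],[0,0,0]],[[-0.48,-0.05,0],[0,0,0]],[[-0.6,-0.05,0],[0,0,0]],[[-0.7,-0.065,0],[0,0,0]]]'
python3 -m handwheel '[[[0,0,0],[0,0,0]],[[0,0,0],[0,0,0]],[[0,0,0],[0,0,0]]]'
```

```text
clock: 5.0
tool_pos: [0.5672, -0.1842, 0.0445]
orientation: [180.0, -0.0, -90.0]
force: [0.1, -0.4, 1.2]
opening: 0.0232
clock: 5.42
tool_pos: [0.5683, -0.1844, 0.1882]
orientation: [-179.8, -0.0, -89.9]
force: [1.3, -0.6, -1.1]
opening: 0.0237
clock: 5.83
tool_pos: [0.5769, -0.0222, 0.2045]
orientation: [-180.0, 0.0, -90.0]
force: [-0.2, -0.3, -1.9]
opening: 0.0232
clock: 6.25
tool_pos: [0.5867, 0.1479, 0.2043]
orientation: [180.0, 0.0, -89.9]
force: [-0.0, -1.5, -0.6]
opening: 0.0234
clock: 6.67
tool_pos: [0.5994, 0.2879, 0.204]
orientation: [180.0, -0.0, -89.9]
force: [0.3, -0.2, -1.1]
opening: 0.0233
clock: 6.92
tool_pos: [0.5996, 0.2854, 0.2041]
orientation: [179.9, -0.0, -90.0]
force: [-0.2, 0.0, -1.0]
opening: 0.0235
```

```bash
python3 -m handwheel '[[[-0.018,0,0.15],[0,0,0]],[[-0.018,0,0.3],[0,0,0]],[[-0.018,0,0.45],[0,0,0]],[[-0.018,0,0.58],[0,0,0]],[[-0.018,0,0.6],[0,0,0]]]'
python3 -m handwheel '[[[0,0,0.03],[0,0,0]],[[0,0,0.06],[0,0,0]],[[0,0,0.09],[0,0,0]],[[0,0,0.12],[0,0,0]],[[0,0,0.143],[0,0,0]]]'
python3 -m handwheel '[[[0,0,0],[0,0,0]],[[0,0,0],[0,0,0]],[[0,0,0],[0,0,0]]]'
python3 -c "
from h import *
grab('side','s1');i=cv2.imread('pics/s1.png')[90:330,180:420];cv2.imwrite('pics/s1c.png',cv2.resize(i,None,fx=2.5,fy=2.5))"
```

```text
clock: 7.33
tool_pos: [0.5973, 0.2864, 0.0796]
orientation: [179.6, -0.2, -90.1]
force: [0.1, -1.0, -1.0]
opening: 0.0235
clock: 7.75
tool_pos: [0.6003, 0.2896, 0.0564]
orientation: [-179.9, 0.1, -90.0]
force: [-0.5, 0.3, -1.1]
opening: 0.0233
clock: 8.0
tool_pos: [0.6002, 0.2897, 0.0564]
orientation: [-180.0, 0.0, -89.9]
force: [0.4, 0.2, -0.9]
opening: 0.0232
```

View pics/s1c.png

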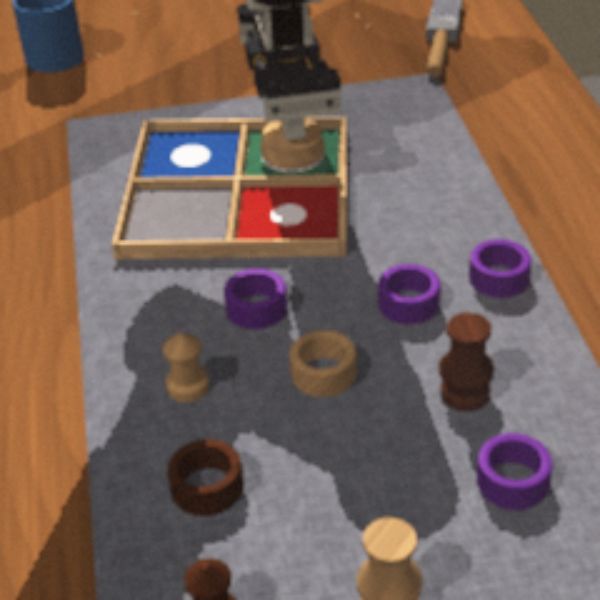

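The foot is held upright over the green spot, at crop pixel (293,150). I'll set it down and release.

```bash
python3 -m handwheel '[[[0,0,0.005],[0,0,0]],[[0,0,0.01],[0,0,0]],[[0,0,0.013],[0,0,0]],[[0,0,0.013],[0,0,0]]]'
python3 -m handwheel '[[[0,0,0],[0,0,0]],[[0,0,0],[0,0,0]],[[0,0,0],[0,0,0]],[[0,0,0],[0,0,0]],[[0,0,0],[0,0,0]]]' -1
python3 -m handwheel '[[[0,0,-0.05],[0,0,0]],[[0,0,-0.2],[0,0,0]],[[0,0,-0.4],[0,0,0]],[[0,0,-0.55],[0,0,0]],[[0,0,-0.7],[0,0,0]]]'
python3 -m handwheel '[[[0.2,0.02,0],[0,0,0]],[[0.4,0.05,0],[0,0,0]],[[0.6,0.07,0],[0,0,0]],[[0.8,0.09,0],[0,0,0]],[[0.9,0.09,0],[0,0,0]]]'
python3 -m handwheel '[[[0.2,0.02,0],[0,0,0]],[[0.4,0.05,0],[0,0,0]],[[0.6,0.07,0],[0,0,0]],[[0.8,0.09,0],[0,0,0]],[[0.86,0.087,0],[0,0,0]]]'
python3 -m handwheel '[[[0,0,0],[0,0,0]],[[0,0,0],[0,0,0]],[[0,0,0],[0,0,0]]]'
python3 - <<'E'
from meas import *
for n in ['wrist','side']:
    s=grab(n,n+'2');W,hsv,m=comps(s)
    q=(abs(W[...,0]-.60)<.06)&(abs(W[...,1]-.289)<.06)
    for lo,hi,r in [(.028,.038,.0355),(.05,.08,.012)]:
        P=W[q&(W[...,2]>lo)&(W[...,2]<hi)]
        if len(P)>10: print(n,lo,len(P),((P.min(0)+P.max(0))/2).round(4),P.max(0).round(4),circ(P[:,:2],r)[0].round(4))
    q=(abs(W[...,0]-.564)<.05)&(abs(W[...,1]+.063)<.045)&(W[...,2]>.006)&(W[...,2]<.04)
    P=W[q]; print(n,'collar',((P.min(0)+P.max(0))/2).round(4))
E
```

```text
clock: 8.38
tool_pos: [0.6, 0.2895, 0.0536]
orientation: [-180.0, 0.0, -90.0]
force: [-0.2, -0.6, 1.6]
opening: 0.0235
clock: 8.8
tool_pos: [0.6, 0.2894, 0.0534]
orientation: [-180.0, -0.0, -90.0]
force: [1.0, 0.7, 1.3]
opening: 0.051
clock: 9.22
tool_pos: [0.6001, 0.2894, 0.1964]
orientation: [-179.9, 0.0, -90.0]
force: [0.5, 0.2, -0.4]
opening: 0.0838
clock: 9.63
tool_pos: [0.5807, 0.106, 0.1946]
orientation: [-180.0, 0.0, -90.0]
force: [0.2, 1.2, 0.3]
opening: 0.0875
clock: 10.05
tool_pos: [0.5634, -0.0666, 0.1944]
orientation: [-180.0, -0.0, -90.1]
force: [-0.6, 0.3, -0.2]
opening: 0.0876
clock: 10.3
tool_pos: [0.565, -0.0622, 0.1939]
orientation: [-180.0, 0.0, -90.0]
force: [-0.2, 0.7, -0.8]
opening: 0.0874
wrist 0.028 1424 [0.5999 0.2737 0.033 ] [0.6324 0.2935 0.0379] [0.6051 0.2996]
wrist collar [ 0.5657 -0.0622  0.0179]
side 0.028 56 [0.5967 0.2891 0.033 ] [0.6298 0.3186 0.0376] [0.6015 0.2998]
side collar [ 0.5616 -0.0637  0.0182]
```

```bash
python3 -m handwheel '[[[0.003,0,0.2],[0,0,0]],[[0.003,0,0.4],[0,0,0]],[[0.003,0,0.6],[0,0,0]],[[0.003,0,0.7],[0,0,0]],[[0.003,0,0.75],[0,0,0]]]'
python3 -m handwheel '[[[0,0,0.05],[0,0,0]],[[0,0,0.09],[0,0,0]],[[0,0,0.12],[0,0,0]],[[0,0,0.12],[0,0,0]],[[0,0,0.12],[0,0,0]]]'
python3 -m handwheel '[[[0,0,0],[0,0,0]],[[0,0,0],[0,0,0]],[[0,0,0],[0,0,0]],[[0,0,0],[0,0,0]],[[0,0,0],[0,0,0]]]' 1
python3 -m handwheel '[[[0,0,0],[0,0,0]],[[0,0,0],[0,0,0]],[[0,0,0],[0,0,0]],[[0,0,0],[0,0,0]]]'
```

```text
clock: 10.82
tool_pos: [0.5628, -0.0624, 0.0399]
orientation: [179.7, -0.0, -89.9]
force: [-0.0, -0.2, 0.4]
opening: 0.0878
clock: 11.23
tool_pos: [0.5653, -0.063, 0.0201]
orientation: [-179.9, 0.0, -89.9]
force: [-0.4, -0.3, 0.4]
opening: 0.0876
clock: 11.65
tool_pos: [0.565, -0.0632, 0.0197]
orientation: [-180.0, 0.0, -90.0]
force: [0.1, 0.1, 3.7]
opening: 0.0601
clock: 11.98
tool_pos: [0.5649, -0.0632, 0.0197]
orientation: [-180.0, -0.0, -90.0]
force: [-0.6, -0.2, 5.4]
opening: 0.0603
```

```bash
python3 -m handwheel '[[[0,0,-0.1],[0,0,0]],[[0,0,-0.25],[0,0,0]],[[0,0,-0.45],[0,0,0]],[[0,0,-0.65],[0,0,0]],[[0,0,-0.8],[0,0,0]]]'
python3 -m handwheel '[[[-0.1,0,0],[0,0,0]],[[-0.25,-0.02,0],[0,0,0]],[[-0.45,-0.05,0],[0,0,0]],[[-0.64,-0.07,0],[0,0,0]],[[-0.8,-0.08,0],[0,0,0]]]'
python3 - <<'E'
from meas import *
for n in ['scene','side']:
    s=grab(n,n+'3');W,hsv,m=comps(s)
    q=(abs(W[...,0]-.60)<.06)&(abs(W[...,1]-.289)<.06)
    P=W[q&(W[...,2]>.045)&(W[...,2]<.09)]
    if len(P)>10: print(n,len(P),P.min(0).round(4),P.max(0).round(4),circ(P[P[:,2]<.07][:,:2],.012)[0].round(4))
    P=W[q&(W[...,2]>.015)&(W[...,2]<.045)&(hsv[...,1]>80)]
    if len(P)>10: print(n,'disc',len(P),P.min(0).round(4),P.max(0).round(4))
print(get_obs()['tool_pos'])
E
```

```text
clock: 12.4
tool_pos: [0.5652, -0.0633, 0.1823]
orientation: [-179.9, -0.0, -89.9]
force: [2.0, -0.0, -0.8]
opening: 0.0601
clock: 12.82
tool_pos: [0.5807, 0.0989, 0.1792]
orientation: [-180.0, 0.0, -90.0]
force: [0.2, -0.4, -0.2]
opening: 0.0603
scene 204 [0.586  0.278  0.0451] [0.6132 0.3024 0.079 ] [0.5985 0.2905]
scene disc 981 [0.54   0.2299 0.015 ] [0.6599 0.349  0.045 ]
side disc 272 [0.541  0.2295 0.015 ] [0.6595 0.349  0.0344]
[0.5809773  0.10080241 0.17881971]
```

```bash
python3 -m handwheel '[[[-0.2,-0.02,0],[0,0,0]],[[-0.4,-0.04,0],[0,0,0]],[[-0.6,-0.07,0],[0,0,0]],[[-0.8,-0.095,0],[0,0,0]],[[-0.963,-0.095,0],[0,0,0]]]'
python3 -m handwheel '[[[0,0,0],[0,0,0]],[[0,0,0],[0,0,0]],[[0,0,0.1],[0,0,0]],[[0,0,0.2],[0,0,0]],[[0,0,0.25],[0,0,0]]]'
python3 -m handwheel '[[[0,0,0],[0,0,0]],[[0,0,0],[0,0,0]],[[0,0,0],[0,0,0]]]'
python3 -c "
from h import *
grab('wrist','w4');a=cv2.imread('pics/w4.png')[60:320,190:450]
grab('scene','s4');b=cv2.imread('pics/s4.png')[130:260,360:520]
cv2.imwrite('pics/c4.png',np.hstack([cv2.resize(a,(390,400)),cv2.resize(b,(400,400))]))"
```

```text
clock: 13.33
tool_pos: [0.5998, 0.2917, 0.1787]
orientation: [180.0, -0.0, -90.0]
force: [0.5, 0.8, -0.0]
opening: 0.0599
clock: 13.75
tool_pos: [0.5983, 0.2875, 0.1269]
orientation: [179.8, -0.1, -90.0]
force: [-0.2, -0.1, -1.1]
opening: 0.0597
clock: 14.0
tool_pos: [0.6002, 0.2892, 0.1305]
orientation: [-179.9, 0.0, -90.0]
force: [-0.2, -0.2, -0.3]
opening: 0.0599
```

View pics/c4.png

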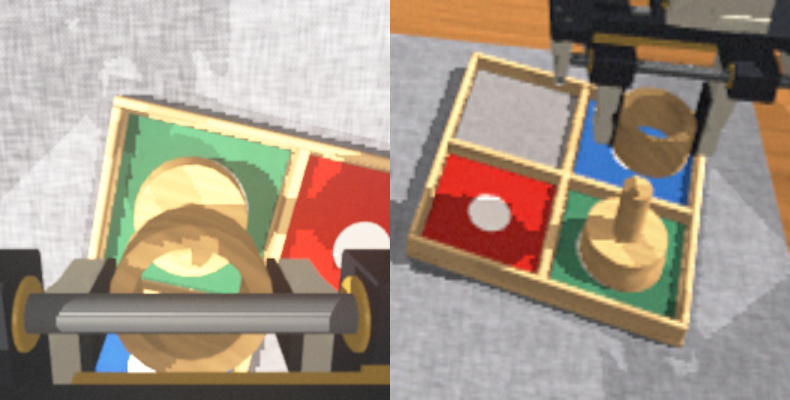

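The foot stands centred on the green spot, at right-half pixel (625,240), and the collar hangs above it. It might be tilted in the grip, so I'll check it by depth.

```bash
python3 - <<'E'
from meas import *
for n in ['s4','w4']:
    s=load(n);W,hsv,m=comps(s)
    q=(abs(W[...,0]-.60)<.05)&(abs(W[...,1]-.289)<.029)&(W[...,2]>.095)&(W[...,2]<.19)&(hsv[...,1]>70)&(hsv[...,0]<25)
    P=W[q];print(n,len(P),P.min(0).round(4),P.max(0).round(4))
    z0=[(a,P[(abs(P[:,0]-a)<.004)]) for a in np.arange(.565,.64,.008)]
    for a,p in z0:
        if len(p): print(round(a,3),len(p),np.percentile(p[:,2],[2,50,98]).round(4))
E
```

```text
s4 704 [0.5716 0.26   0.1134] [0.6307 0.3178 0.1605]
0.573 38 [0.1171 0.1398 0.142 ]
0.581 176 [0.1148 0.1306 0.1413]
0.589 58 [0.1184 0.1342 0.1414]
0.597 27 [0.1261 0.14   0.1412]
0.605 31 [0.1191 0.1397 0.1494]
0.613 74 [0.1152 0.1376 0.1414]
0.621 146 [0.1143 0.1324 0.1413]
0.629 154 [0.1156 0.1286 0.1406]
w4 5004 [0.5745 0.2607 0.1112] [0.631  0.318  0.1404]
0.573 170 [0.1371 0.1382 0.1393]
0.581 1391 [0.1222 0.1372 0.1393]
0.589 397 [0.1321 0.1382 0.1395]
0.597 54 [0.1118 0.1171 0.1264]
0.605 204 [0.1238 0.1382 0.1397]
0.613 542 [0.1354 0.1383 0.1396]
0.621 1070 [0.1164 0.1382 0.1396]
0.629 1176 [0.1137 0.1343 0.1395]
```

The collar is level, with its top at 0.138–0.141 m all round, and centred to about 2 mm. I'll lower it gently.

```bash
python3 -m handwheel '[[[0,0,0.06],[0,0,0]],[[0,0,0.13],[0,0,0]],[[0,0,0.2],[0,0,0]],[[0,0,0.25],[0,0,0]],[[0,0,0.28],[0,0,0]]]'
python3 -m handwheel '[[[0,0,0.03],[0,0,0]],[[0,0,0.06],[0,0,0]],[[0,0,0.08],[0,0,0]],[[0,0,0.1],[0,0,0]],[[0,0,0.105],[0,0,0]]]'
python3 -m handwheel '[[[0,0,0],[0,0,0]],[[0,0,0],[0,0,0]]]'
```

```text
clock: 14.52
tool_pos: [0.599, 0.289, 0.0718]
orientation: [179.9, -0.1, -90.0]
force: [-0.6, -0.1, -1.2]
opening: 0.0601
clock: 14.93
tool_pos: [0.5998, 0.2896, 0.0527]
orientation: [-180.0, 0.0, -89.9]
force: [-4.0, -0.3, 7.8]
opening: 0.0599
clock: 15.1
tool_pos: [0.5997, 0.2896, 0.0528]
orientation: [-180.0, 0.0, -90.0]
force: [-0.7, 0.4, 1.0]
opening: 0.0597
```

```bash
python3 -m handwheel '[[[0,0,0],[0,0,0]],[[0,0,0],[0,0,0]],[[0,0,0],[0,0,0]],[[0,0,0],[0,0,0]],[[0,0,0],[0,0,0]]]' -1
python3 -m handwheel '[[[0,0,-0.1],[0,0,0]],[[0,0,-0.25],[0,0,0]],[[0,0,-0.45],[0,0,0]],[[0,0,-0.6],[0,0,0]],[[0,0,-0.75],[0,0,0]]]'
python3 -m handwheel '[[[0.2,0,0],[0,0,0]],[[0.4,0.02,0],[0,0,0]],[[0.6,0.04,0],[0,0,0]],[[0.75,0.045,0],[0,0,0]],[[0.757,0.046,0],[0,0,0]]]'
python3 -m handwheel '[[[0.2,0,0],[0,0,0]],[[0.4,0.02,0],[0,0,0]],[[0.6,0.04,0],[0,0,0]],[[0.75,0.045,0],[0,0,0]],[[0.757,0.046,0],[0,0,0]]]'
python3 -m handwheel '[[[0.2,0,0],[0,0,0]],[[0.4,0.02,0],[0,0,0]],[[0.6,0.04,0],[0,0,0]],[[0.75,0.045,0],[0,0,0]],[[0.757,0.046,0],[0,0,0]]]'
python3 - <<'E'
from h import *
for n in ['scene']:
    s=grab(n,n+'5');W=world(s)
    q=(abs(W[...,0]-.60)<.045)&(abs(W[...,1]-.289)<.045)&(W[...,2]>.055)
    P=W[q&(W[...,2]<.066)];print('collar rim',P.min(0).round(4),P.max(0).round(4),np.median(P,0).round(4))
    P=W[q&(W[...,2]>.069)&(W[...,2]<.1)];print('neck',P.min(0).round(4),P.max(0).round(4))
    i=cv2.imread(f'pics/{n}5.png')[130:260,360:520];cv2.imwrite('pics/c5.png',cv2.resize(i,None,fx=4,fy=4))
E
python3 -m handwheel '[[[0.2,0,0],[0,0,0]],[[0.4,0.02,0],[0,0,0]],[[0.6,0.04,0],[0,0,0]],[[0.75,0.045,0],[0,0,0]],[[0.757,0.046,0],[0,0,0]]]'
python3 -m handwheel '[[[0,0,0],[0,0,0]],[[0,0,0],[0,0,0]],[[0,0,0],[0,0,0]]]'
```

```text
clock: 15.52
tool_pos: [0.5995, 0.2894, 0.0523]
orientation: [180.0, -0.0, -90.0]
force: [0.1, -0.1, -0.5]
opening: 0.0854
clock: 15.93
tool_pos: [0.5996, 0.2894, 0.2045]
orientation: [-180.0, 0.0, -90.0]
force: [0.0, 0.7, -0.5]
opening: 0.0874
clock: 16.35
tool_pos: [0.5895, 0.1336, 0.2029]
orientation: [180.0, -0.0, -90.1]
force: [-0.2, 0.5, 0.7]
opening: 0.0878
clock: 16.77
tool_pos: [0.5805, -0.0174, 0.2025]
orientation: [180.0, -0.0, -90.1]
force: [-0.5, 0.8, 0.2]
opening: 0.0877
clock: 17.18
tool_pos: [0.5717, -0.1687, 0.2022]
orientation: [180.0, -0.0, -90.1]
force: [0.1, 0.5, 0.3]
opening: 0.0874
collar rim [0.5714 0.2605 0.055 ] [0.629  0.3202 0.0659] [0.6099 0.2856 0.0619]
neck [0.5867 0.2788 0.0695] [0.6121 0.3024 0.0792]
clock: 17.65
tool_pos: [0.5629, -0.3196, 0.2018]
orientation: [180.0, -0.0, -90.1]
force: [0.1, 1.7, -0.3]
opening: 0.0877
clock: 17.9
tool_pos: [0.5636, -0.3148, 0.2024]
orientation: [-180.0, 0.0, -89.9]
force: [-0.1, 0.3, 0.6]
opening: 0.0875
```

View pics/c5.png

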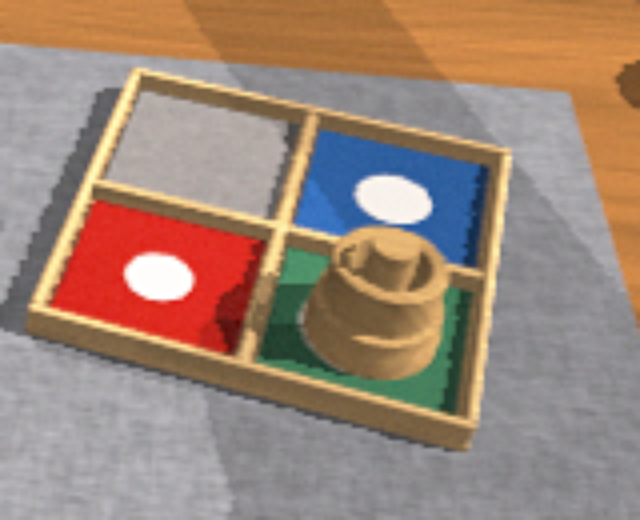

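The crop shows the collar flat around the neck at (390,265), seated on the disc on the green liner. Its rim measures 0.062 m. The vase is next.

```bash
python3 -m handwheel '[[[0.004,0,0.1],[0,0,0]],[[0.004,0,0.25],[0,0,0]],[[0.004,0,0.4],[0,0,0]],[[0.004,0,0.55],[0,0,0]],[[0.004,0,0.6],[0,0,0]]]'
python3 -m handwheel '[[[0,0,0.05],[0,0,0]],[[0,0,0.09],[0,0,0]],[[0,0,0.1],[0,0,0]],[[0,0,0.1],[0,0,0]]]'
python3 -m handwheel '[[[0,0,0],[0,0,0]],[[0,0,0],[0,0,0]],[[0,0,0],[0,0,0]],[[0,0,0],[0,0,0]],[[0,0,0],[0,0,0]]]' 1
python3 -m handwheel '[[[0,0,0],[0,0,0]],[[0,0,0],[0,0,0]],[[0,0,0],[0,0,0]],[[0,0,0],[0,0,0]],[[0,0,0],[0,0,0]]]'
python3 -m handwheel '[[[0,0,0],[0,0,0]],[[0,0,0],[0,0,0]],[[0,0,0],[0,0,0]],[[0,0,0],[0,0,0]]]'
```

```text
clock: 18.32
tool_pos: [0.5613, -0.3146, 0.0783]
orientation: [179.7, 0.1, -89.9]
force: [-0.3, 0.4, -1.6]
opening: 0.0874
clock: 18.65
tool_pos: [0.5637, -0.3169, 0.063]
orientation: [-180.0, -0.0, -89.9]
force: [0.2, 0.4, 0.4]
opening: 0.0877
clock: 19.07
tool_pos: [0.5633, -0.3171, 0.0629]
orientation: [-180.0, -0.0, -90.0]
force: [-0.4, -0.1, -0.0]
opening: 0.0597
clock: 19.48
tool_pos: [0.5631, -0.317, 0.0624]
orientation: [180.0, -0.0, -90.0]
force: [0.0, -0.6, 0.9]
opening: 0.0359
clock: 19.82
tool_pos: [0.5631, -0.317, 0.0623]
orientation: [180.0, -0.0, -90.0]
force: [-0.3, -0.1, 0.2]
opening: 0.036
```

The opening stopped at 36 mm where the neck is 30 mm, so the pads probably touch the rim flare. I'll regrip about 4 mm lower.

```bash
python3 -m handwheel '[[[0,0,0],[0,0,0]],[[0,0,0],[0,0,0]],[[0,0,0],[0,0,0]],[[0,0,0.02],[0,0,0]],[[0,0,0.02],[0,0,0]]]' -0.2
python3 -m handwheel '[[[0,0,0],[0,0,0]],[[0,0,0],[0,0,0]],[[0,0,0],[0,0,0]],[[0,0,0],[0,0,0]],[[0,0,0],[0,0,0]]]' 1
python3 -m handwheel '[[[0,0,0],[0,0,0]],[[0,0,0],[0,0,0]],[[0,0,0],[0,0,0]]]'
python3 - <<'E'
from h import *
a=[]
for n,(x,y) in [('side',(334,305)),('scene',(195,165))]:
    grab(n,n+'6');i=cv2.imread(f'pics/{n}6.png')[y-50:y+50,x-50:x+50];a.append(cv2.resize(i,(400,400)))
cv2.imwrite('pics/c6.png',np.hstack(a))
E
```

```text
clock: 20.23
tool_pos: [0.5627, -0.3168, 0.0576]
orientation: [180.0, 0.0, -90.0]
force: [-0.9, -0.5, -0.0]
opening: 0.0525
clock: 20.65
tool_pos: [0.5631, -0.317, 0.0584]
orientation: [180.0, -0.0, -90.0]
force: [-0.5, 0.2, 0.6]
opening: 0.0358
clock: 20.9
tool_pos: [0.5631, -0.317, 0.0584]
orientation: [-180.0, 0.0, -90.0]
force: [-0.1, -0.0, -0.2]
opening: 0.036
```

View pics/c6.png

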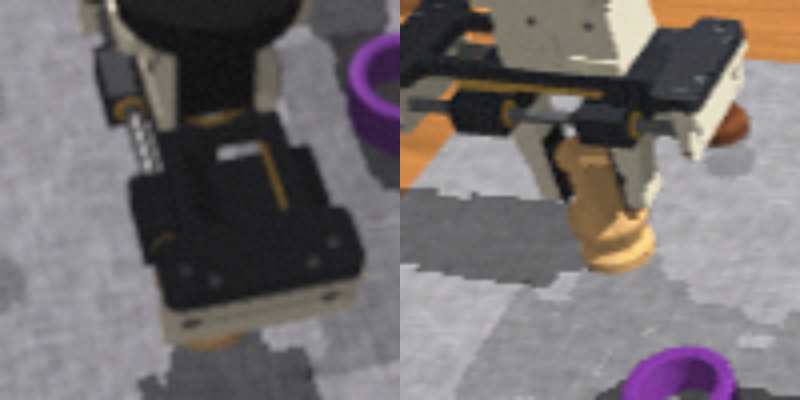

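It's still 36 mm, so the fingers do close on the rim, which is wider than the neck. In the crop at (590,150) the jaws straddle it. I'll regrip with the pad centre at rim height for a firm hold, lift slightly and check.

```bash
python3 -m handwheel '[[[0,0,0],[0,0,0]],[[0,0,0],[0,0,0]],[[0,0,0],[0,0,0]],[[0,0,-0.06],[0,0,0]],[[0,0,-0.06],[0,0,0]]]' -0.2
python3 -m handwheel '[[[0,0,0],[0,0,0]],[[0,0,0],[0,0,0]],[[0,0,0],[0,0,0]],[[0,0,0],[0,0,0]],[[0,0,0],[0,0,0]]]' 1
python3 -m handwheel '[[[0,0,0],[0,0,0]],[[0,0,0],[0,0,0]],[[0,0,0],[0,0,0]]]'
python3 -m handwheel '[[[0,0,-0.05],[0,0,0]],[[0,0,-0.1],[0,0,0]],[[0,0,-0.2],[0,0,0]],[[0,0,-0.3],[0,0,0]],[[0,0,-0.4],[0,0,0]]]'
python3 -m handwheel '[[[0,0,0],[0,0,0]],[[0,0,0],[0,0,0]],[[0,0,0],[0,0,0]]]'
python3 - <<'E'
from h import *
a=[]
for n,(x,y) in [('side',(334,270)),('scene',(190,135))]:
    grab(n,n+'7');i=cv2.imread(f'pics/{n}7.png')[y-60:y+60,x-60:x+60];a.append(cv2.resize(i,(400,400)))
cv2.imwrite('pics/c7.png',np.hstack(a))
E
```

```text
clock: 21.42
tool_pos: [0.5643, -0.3175, 0.0727]
orientation: [-179.9, -0.1, -89.9]
force: [0.5, -0.4, 0.9]
opening: 0.052
clock: 21.83
tool_pos: [0.5631, -0.3171, 0.0703]
orientation: [180.0, -0.0, -90.0]
force: [-0.2, -0.5, 1.1]
opening: 0.0361
clock: 22.08
tool_pos: [0.5632, -0.317, 0.0704]
orientation: [-180.0, -0.0, -90.0]
force: [0.4, 0.3, 2.2]
opening: 0.0359
clock: 22.5
tool_pos: [0.5631, -0.317, 0.1522]
orientation: [-180.0, -0.0, -90.0]
force: [0.1, 0.3, -1.4]
opening: 0.036
clock: 22.75
tool_pos: [0.5629, -0.3168, 0.1506]
orientation: [-180.0, 0.0, -90.0]
force: [-0.2, 0.9, -0.8]
opening: 0.0359
```

View pics/c7.png

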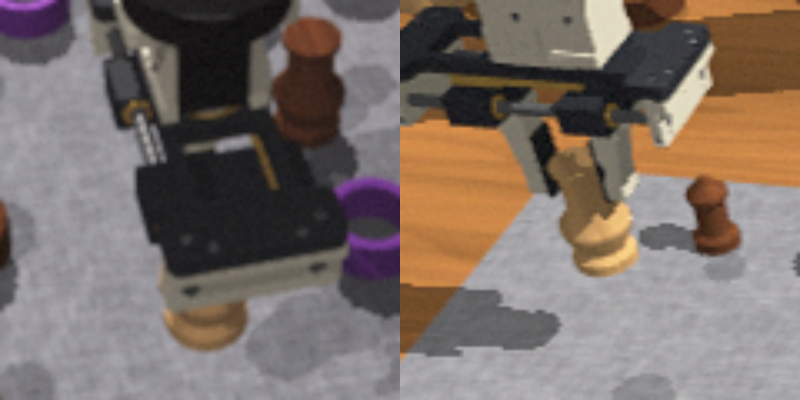

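The vase is lifted and hangs upright, base at (205,330) in the left half and (605,255) in the right. I'll carry it to the blue liner.

```bash
python3 -m handwheel '[[[-0.1,0.02,-0.05],[0,0,0]],[[-0.25,0.04,-0.1],[0,0,0]],[[-0.43,0.06,-0.15],[0,0,0]],[[-0.62,0.08,-0.15],[0,0,0]],[[-0.787,0.095,-0.15],[0,0,0]]]'
python3 -m handwheel '[[[-0.16,0.02,0],[0,0,0]],[[-0.32,0.04,0],[0,0,0]],[[-0.48,0.06,0],[0,0,0]],[[-0.64,0.08,0],[0,0,0]],[[-0.787,0.095,0],[0,0,0]]]'
python3 -m handwheel '[[[-0.16,0.02,0],[0,0,0]],[[-0.32,0.04,0],[0,0,0]],[[-0.48,0.06,0],[0,0,0]],[[-0.64,0.08,0],[0,0,0]],[[-0.787,0.095,0],[0,0,0]]]'
python3 -m handwheel '[[[-0.16,0.02,0],[0,0,0]],[[-0.32,0.04,0],[0,0,0]],[[-0.48,0.06,0],[0,0,0]],[[-0.64,0.08,0],[0,0,0]],[[-0.787,0.095,0],[0,0,0]]]'
python3 -m handwheel '[[[0,0,0],[0,0,0]],[[0,0,0],[0,0,0]],[[0,0,0.1],[0,0,0]],[[0,0,0.2],[0,0,0]],[[0,0,0.25],[0,0,0]]]'
python3 -m handwheel '[[[0,0,0],[0,0,0]],[[0,0,0],[0,0,0]],[[0,0,0],[0,0,0]]]'
python3 - <<'E'
from h import *
a=[]
p=get_obs()['tool_pos'];print(p)
for n in ['side','scene']:
    s=grab(n,n+'8');hsv=cv2.cvtColor(s['color'],cv2.COLOR_RGB2HSV);W=world(s)
    q=(abs(W[...,0]-.487)<.05)&(abs(W[...,1]-.3135)<.05)&(hsv[...,1]>70)&(hsv[...,0]<25)&(W[...,2]>p[2]-.09)
    P=W[q]-[0,0,p[2]-.0704]
    for lo,hi in [(-.01,.008),(.008,.02),(.026,.036),(.05,.07),(.07,.085)]:
        k=P[(P[:,2]>lo)&(P[:,2]<hi)]
        if len(k)>8: print(n,lo,len(k),k.min(0).round(4),k.max(0).round(4))
    x,y=(250,145) if n=='side' else (455,150)
    i=cv2.imread(f'pics/{n}8.png')[y-70:y+70,x-70:x+70];a.append(cv2.resize(i,(400,400)))
cv2.imwrite('pics/c8.png',np.hstack(a))
E
```

```text
clock: 23.27
tool_pos: [0.5434, -0.1581, 0.1802]
orientation: [180.0, 0.0, -90.0]
force: [0.8, 0.5, -0.9]
opening: 0.0361
clock: 23.68
tool_pos: [0.5239, -0.0007, 0.1797]
orientation: [179.9, -0.0, -90.0]
force: [0.3, -0.4, -0.8]
opening: 0.0362
clock: 24.1
tool_pos: [0.5049, 0.1567, 0.1797]
orientation: [179.9, -0.0, -89.9]
force: [0.6, -0.1, -0.9]
opening: 0.0363
clock: 24.52
tool_pos: [0.4858, 0.314, 0.1795]
orientation: [179.9, -0.1, -89.9]
force: [0.4, 0.5, -1.6]
opening: 0.0361
clock: 24.93
tool_pos: [0.4856, 0.3107, 0.1278]
orientation: [179.8, -0.1, -90.0]
force: [0.0, -0.7, -1.5]
opening: 0.0361
clock: 25.18
tool_pos: [0.4874, 0.3125, 0.1313]
orientation: [-179.9, 0.0, -90.0]
force: [0.5, -0.1, -0.7]
opening: 0.036
[0.48735726 0.31254421 0.13127432]
side -0.01 54 [ 0.4634  0.2868 -0.0014] [0.5057 0.3213 0.008 ]
side 0.008 51 [0.4673 0.2873 0.0081] [0.5048 0.3125 0.0199]
side 0.026 65 [0.4614 0.2845 0.027 ] [0.5081 0.3168 0.0359]
side 0.05 21 [0.4701 0.277  0.0516] [0.4996 0.3135 0.0696]
side 0.07 11 [0.4689 0.2763 0.0711] [0.501  0.3049 0.0837]
scene -0.01 39 [0.4844 0.2913 0.0032] [0.5109 0.3329 0.0079]
scene 0.008 99 [0.473  0.2923 0.0082] [0.5098 0.3324 0.0198]
scene 0.026 67 [0.4826 0.2892 0.0271] [0.5118 0.3346 0.036 ]
scene 0.05 131 [0.4745 0.2801 0.0504] [0.5043 0.3472 0.07  ]
scene 0.07 192 [0.4665 0.293  0.0702] [0.5064 0.3478 0.0845]
```

View pics/c8.png

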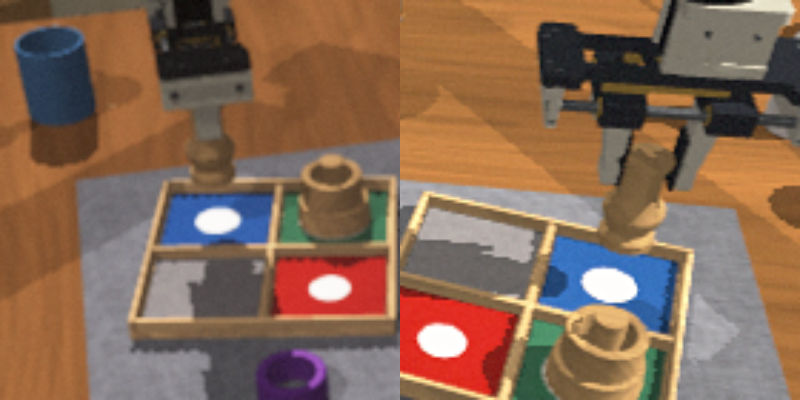

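The vase hangs upright over the blue spot, belly and base both centred near (0.486, 0.312). I'll set it down.

```bash
python3 -m handwheel '[[[-0.004,0,0.05],[0,0,0]],[[-0.004,0,0.1],[0,0,0]],[[-0.004,0,0.15],[0,0,0]],[[-0.004,0,0.2],[0,0,0]],[[-0.004,0,0.23],[0,0,0]]]'
python3 -m handwheel '[[[0,0,0.01],[0,0,0]],[[0,0,0.02],[0,0,0]],[[0,0,0.028],[0,0,0]],[[0,0,0.028],[0,0,0]]]'
python3 -m handwheel '[[[0,0,0],[0,0,0]],[[0,0,0],[0,0,0]]]'
```

```text
clock: 25.7
tool_pos: [0.486, 0.3127, 0.0823]
orientation: [179.9, -0.1, -90.0]
force: [-0.6, -0.5, -0.8]
opening: 0.0357
clock: 26.03
tool_pos: [0.4872, 0.3135, 0.0794]
orientation: [-179.9, 0.0, -89.9]
force: [-1.0, 0.5, -0.4]
opening: 0.0361
clock: 26.2
tool_pos: [0.487, 0.3135, 0.0793]
orientation: [-180.0, 0.0, -90.0]
force: [-0.0, -0.9, 2.8]
opening: 0.0361
```

```bash
python3 -m handwheel '[[[0,0,0],[0,0,0]],[[0,0,0],[0,0,0]],[[0,0,0],[0,0,0]],[[0,0,0],[0,0,0]],[[0,0,0],[0,0,0]]]' -1
python3 -m handwheel '[[[0,0,-0.03],[0,0,0]],[[0,0,-0.1],[0,0,0]],[[0,0,-0.25],[0,0,0]],[[0,0,-0.45],[0,0,0]],[[0,0,-0.6],[0,0,0]]]'
python3 -m handwheel '[[[0.2,0.02,0],[0,0,0]],[[0.4,0.05,0],[0,0,0]],[[0.6,0.07,0],[0,0,0]],[[0.8,0.1,0],[0,0,0]],[[0.914,0.11,0],[0,0,0]]]'
python3 -m handwheel '[[[0.2,0.02,0],[0,0,0]],[[0.4,0.05,0],[0,0,0]],[[0.6,0.07,0],[0,0,0]],[[0.8,0.1,0],[0,0,0]],[[0.914,0.11,0],[0,0,0]]]'
python3 -m handwheel '[[[0,0,0],[0,0,0]],[[0,0,0],[0,0,0]],[[0,0,0],[0,0,0]]]'
python3 - <<'E'
from meas import *
print(get_obs()['joint_pos'].round(1))
for n in ['wrist','side','scene']:
    s=grab(n,n+'9');W,hsv,m=comps(s)
    for nm,(x,y) in dict(finial=(.443,-.052),vase=(.487,.3135)).items():
        q=(abs(W[...,0]-x)<.035)&(abs(W[...,1]-y)<.035)&(W[...,2]<.1)&(W[...,2]>(.006 if nm=='finial' else .03))&(hsv[...,1]>70)&(hsv[...,0]<30)
        P=W[q]
        if len(P)>20: print(n,nm,len(P),P.min(0).round(4),P.max(0).round(4))
E
```

```text
clock: 26.62
tool_pos: [0.4867, 0.3134, 0.0787]
orientation: [180.0, 0.0, -90.0]
force: [-0.6, -0.5, 0.2]
opening: 0.0637
clock: 27.03
tool_pos: [0.487, 0.3134, 0.2017]
orientation: [-179.9, 0.0, -89.9]
force: [1.1, 0.9, -0.2]
opening: 0.0874
clock: 27.45
tool_pos: [0.4633, 0.1274, 0.1993]
orientation: [180.0, 0.0, -90.0]
force: [-0.1, 0.2, -0.2]
opening: 0.0877
clock: 27.87
tool_pos: [0.4416, -0.0551, 0.1994]
orientation: [-180.0, 0.0, -90.0]
force: [0.5, -0.4, 0.1]
opening: 0.0877
clock: 28.12
tool_pos: [0.4432, -0.0522, 0.1992]
orientation: [-180.0, 0.0, -90.0]
force: [-0.2, -0.1, -0.1]
opening: 0.0875
[ 18.7   0.4 -30.4   0.  -59.2  71.3]
wrist finial 934 [ 0.4272 -0.0688  0.0064] [ 0.4618 -0.0321  0.0649]
wrist vase 148 [0.471  0.2879 0.0302] [0.4991 0.2991 0.0406]
side finial 330 [ 0.4224 -0.0712  0.006 ] [ 0.4586 -0.0374  0.0646]
side vase 84 [0.4638 0.2869 0.0315] [0.5064 0.3255 0.0892]
scene finial 256 [ 0.4337 -0.0676  0.0064] [ 0.4613 -0.0313  0.0662]
scene vase 485 [0.4668 0.2897 0.0301] [0.5109 0.3347 0.0922]
```

```bash
python3 -m handwheel '[[[0,0,0.15],[0,0,0]],[[0,0,0.3],[0,0,0]],[[0,0,0.45],[0,0,0]],[[0,0,0.6],[0,0,0]],[[0,0,0.65],[0,0,0]]]'
python3 -m handwheel '[[[0,0,0.05],[0,0,0]],[[0,0,0.1],[0,0,0]],[[0,0,0.122],[0,0,0]],[[0,0,0.122],[0,0,0]]]'
python3 -m handwheel '[[[0,0,0],[0,0,0]],[[0,0,0],[0,0,0]],[[0,0,0],[0,0,0]],[[0,0,0],[0,0,0]],[[0,0,0],[0,0,0]]]' 1
python3 -m handwheel '[[[0,0,0],[0,0,0]],[[0,0,0],[0,0,0]],[[0,0,0],[0,0,0]],[[0,0,0],[0,0,0]],[[0,0,0],[0,0,0]]]'
python3 -m handwheel '[[[0,0,0],[0,0,0]],[[0,0,0],[0,0,0]],[[0,0,0],[0,0,0]]]'
python3 -m handwheel '[[[0,0,-0.04],[0,0,0]],[[0,0,-0.1],[0,0,0]],[[0,0,-0.2],[0,0,0]],[[0,0,-0.3],[0,0,0]],[[0,0,-0.4],[0,0,0]]]'
```

```text
clock: 28.68
tool_pos: [0.4408, -0.0519, 0.0653]
orientation: [179.7, -0.1, -89.9]
force: [-1.3, -0.4, -0.4]
opening: 0.088
clock: 29.02
tool_pos: [0.4425, -0.0518, 0.0435]
orientation: [179.9, -0.0, -89.9]
force: [-0.0, 0.5, -0.7]
opening: 0.0874
clock: 29.43
tool_pos: [0.4432, -0.0522, 0.0448]
orientation: [-179.9, 0.0, -90.0]
force: [0.2, 0.1, 0.3]
opening: 0.0599
clock: 29.85
tool_pos: [0.443, -0.0523, 0.0444]
orientation: [-180.0, -0.0, -90.0]
force: [-0.5, 0.8, 0.5]
opening: 0.0319
clock: 30.1
tool_pos: [0.443, -0.0523, 0.0444]
orientation: [-180.0, -0.0, -90.0]
force: [0.2, -0.4, 1.2]
opening: 0.0322
clock: 30.52
tool_pos: [0.4426, -0.0524, 0.1256]
orientation: [180.0, -0.0, -90.0]
force: [-0.2, 0.2, -0.7]
opening: 0.0316
```

```bash
python3 -m handwheel '[[[-0.1,-0.06,-0.05],[0,0,0]],[[-0.2,-0.12,-0.1],[0,0,0]],[[-0.35,-0.2,-0.1],[0,0,0]],[[-0.5,-0.29,-0.1],[0,0,0]],[[-0.57,-0.33,-0.1],[0,0,0]]]'
python3 -m handwheel '[[[-0.12,-0.07,0],[0,0,0]],[[-0.25,-0.15,0],[0,0,0]],[[-0.4,-0.23,0],[0,0,0]],[[-0.5,-0.29,0],[0,0,0]],[[-0.57,-0.33,0],[0,0,0]]]'
python3 -m handwheel '[[[0,0,0],[0,0,0]],[[0,0,0],[0,0,0]],[[0,0,0.08],[0,0,0]],[[0,0,0.16],[0,0,0]],[[0,0,0.2],[0,0,0]]]'
python3 -m handwheel '[[[0,0,0],[0,0,0]],[[0,0,0],[0,0,0]],[[0,0,0],[0,0,0]]]'
python3 - <<'E'
from h import *
a=[]
p=get_obs()['tool_pos'];print(p)
for n in ['side','scene']:
    s=grab(n,n+'10');hsv=cv2.cvtColor(s['color'],cv2.COLOR_RGB2HSV);W=world(s)
    q=(abs(W[...,0]-.575)<.04)&(abs(W[...,1]-.1755)<.04)&(hsv[...,1]>70)&(hsv[...,0]>4)&(hsv[...,0]<25)&(W[...,2]>p[2]-.06)
    P=W[q]-[0,0,p[2]-.0444]
    for lo,hi in [(-.01,.01),(.01,.04),(.04,.07)]:
        k=P[(P[:,2]>lo)&(P[:,2]<hi)]
        if len(k)>8: print(n,lo,len(k),k.min(0).round(4),k.max(0).round(4))
    x,y=(290,150) if n=='side' else (400,165)
    i=cv2.imread(f'pics/{n}10.png')[y-60:y+60,x-60:x+60];a.append(cv2.resize(i,(400,400)))
cv2.imwrite('pics/c10.png',np.hstack(a))
E
```

```text
clock: 30.93
tool_pos: [0.511, 0.0645, 0.1455]
orientation: [-179.9, 0.0, -89.9]
force: [1.1, -0.1, -0.1]
opening: 0.0319
clock: 31.35
tool_pos: [0.5757, 0.1777, 0.1444]
orientation: [180.0, -0.0, -89.9]
force: [0.4, -0.8, -0.5]
opening: 0.032
clock: 31.77
tool_pos: [0.5734, 0.1745, 0.103]
orientation: [179.9, -0.0, -90.0]
force: [-1.1, -0.4, -0.3]
opening: 0.0321
clock: 32.02
tool_pos: [0.5752, 0.1756, 0.1053]
orientation: [-179.9, 0.0, -90.0]
force: [0.5, 0.2, 1.0]
opening: 0.0319
[0.57518242 0.17564221 0.10532724]
side -0.01 61 [ 0.5541  0.1544 -0.0023] [0.5901 0.1802 0.0099]
side 0.01 69 [0.5546 0.1417 0.01  ] [0.5887 0.185  0.04  ]
scene -0.01 42 [0.5798 0.1606 0.003 ] [0.5933 0.1952 0.0099]
scene 0.01 182 [0.5634 0.1599 0.0101] [0.5925 0.1967 0.0394]
scene 0.04 174 [0.565  0.159  0.0403] [0.5928 0.1928 0.067 ]
```

View pics/c10.png

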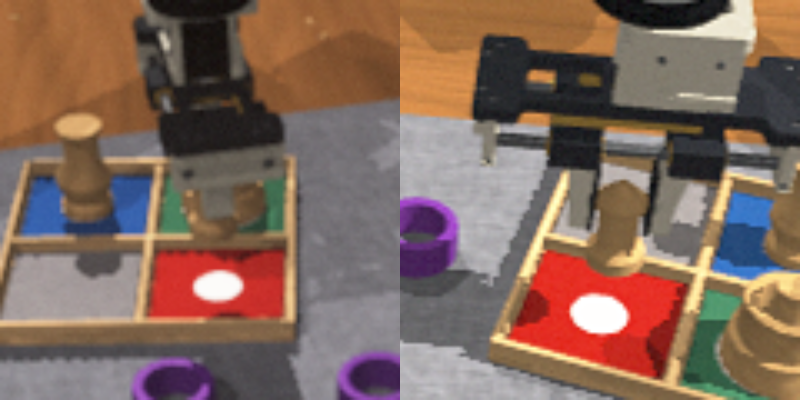

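The finial hangs upright over the red spot, base centre near (0.575, 0.177). The vase stands on blue at (85,170) in the left half. I'll lower it and release.

```bash
python3 -m handwheel '[[[0.003,0,0.05],[0,0,0]],[[0.003,0,0.1],[0,0,0]],[[0.003,0,0.15],[0,0,0]],[[0.003,0,0.2],[0,0,0]],[[0.003,0,0.23],[0,0,0]]]'
python3 -m handwheel '[[[0,0,0.01],[0,0,0]],[[0,0,0.02],[0,0,0]],[[0,0,0.027],[0,0,0]],[[0,0,0.027],[0,0,0]],[[0,0,0.027],[0,0,0]]]'
python3 -m handwheel '[[[0,0,0],[0,0,0]],[[0,0,0],[0,0,0]],[[0,0,0],[0,0,0]],[[0,0,0],[0,0,0]],[[0,0,0],[0,0,0]]]' -1
python3 -m handwheel '[[[0,0,-0.05],[0,0,0]],[[0,0,-0.15],[0,0,0]],[[0,0,-0.35],[0,0,0]],[[0,0,-0.55],[0,0,0]],[[0,0,-0.75],[0,0,0]]]'
python3 -m handwheel '[[[0.2,0,0],[0,0,0]],[[0.4,0,0],[0,0,0]],[[0.6,0,0],[0,0,0]],[[0.8,0,0],[0,0,0]],[[0.9,0,0],[0,0,0]]]'
python3 -m handwheel '[[[0.2,0,0],[0,0,0]],[[0.4,0,0],[0,0,0]],[[0.6,0,0],[0,0,0]],[[0.8,0,0],[0,0,0]],[[0.9,0,0],[0,0,0]]]'
python3 - <<'E'
from meas import *
for n in ['scene','side','wrist']: 
    s=grab(n,n+'11');W,hsv,m=comps(s)
    l,k=ndimage.label(m)
    for nm,x,y,z0,z1 in [('foot',.600,.289,.022,.034),('collar',.6,.289,.04,.066),('neck',.6,.289,.069,.1),('vase belly',.487,.3135,.034,.046),('vase top',.487,.3135,.083,.11),('finial base',.575,.1755,.0125,.021),('finial top',.575,.1755,.05,.09),('dcollar',.4445,-.172,.006,.04),('dvase',.681,-.118,.006,.1),('dfinial',.433,-.3,.006,.08)]:
        P=W[(np.hypot(W[...,0]-x,W[...,1]-y)<.045)&(W[...,2]>z0)&(W[...,2]<z1)&(hsv[...,1]>60)&(hsv[...,0]>5)&(hsv[...,0]<30)]
        if len(P)>8: print(n,nm,len(P),'mid',((P.min(0)+P.max(0))/2).round(4),'size',np.ptp(P,0).round(3),'top',P[:,2].max().round(4))
i=cv2.imread('pics/scene11.png')[120:260,360:520];j=cv2.imread('pics/side11.png')[110:230,210:340]
cv2.imwrite('pics/c11.png',np.hstack([cv2.resize(i,(400,350)),cv2.resize(j,(390,350))]))
E
```

```text
clock: 32.53
tool_pos: [0.574, 0.1747, 0.0562]
orientation: [179.9, -0.1, -90.0]
force: [0.5, -0.2, -0.7]
opening: 0.0319
clock: 32.95
tool_pos: [0.5751, 0.1753, 0.0534]
orientation: [-180.0, 0.0, -90.0]
force: [-0.5, -0.4, 0.7]
opening: 0.032
clock: 33.37
tool_pos: [0.5748, 0.1752, 0.053]
orientation: [-180.0, 0.0, -90.0]
force: [0.7, -0.3, -0.1]
opening: 0.0596
clock: 33.78
tool_pos: [0.5744, 0.1749, 0.2053]
orientation: [180.0, -0.0, -89.9]
force: [0.6, 1.0, -0.4]
opening: 0.0868
clock: 34.2
tool_pos: [0.5742, -0.0081, 0.2041]
orientation: [-180.0, -0.0, -90.0]
force: [0.5, -0.1, 0.6]
opening: 0.0876
clock: 34.62
tool_pos: [0.5745, -0.1884, 0.2038]
orientation: [-180.0, -0.0, -90.1]
force: [0.4, 1.1, -0.2]
opening: 0.0878
scene foot 179 mid [0.6069 0.2889 0.028 ] size [0.057 0.067 0.012] top 0.034
scene collar 514 mid [0.6009 0.2905 0.053 ] size [0.057 0.06  0.026] top 0.0659
scene neck 105 mid [0.5994 0.2904 0.074 ] size [0.025 0.024 0.009] top 0.0787
scene vase belly 71 mid [0.4968 0.3121 0.0401] size [0.029 0.043 0.011] top 0.0459
scene vase top 157 mid [0.4871 0.3131 0.0881] s
[... 890 characters left out ...]
 size [0.036 0.032 0.008] top 0.0206
side finial top 59 mid [0.5641 0.1713 0.0608] size [0.018 0.032 0.021] top 0.0716
side dcollar 534 mid [ 0.4432 -0.1722  0.0181] size [0.057 0.062 0.024] top 0.0301
side dvase 541 mid [ 0.6783 -0.1201  0.044 ] size [0.045 0.044 0.076] top 0.0819
side dfinial 486 mid [ 0.4328 -0.2993  0.0352] size [0.035 0.037 0.058] top 0.0643
wrist finial base 364 mid [0.5751 0.1728 0.0168] size [0.037 0.034 0.008] top 0.021
wrist dcollar 687 mid [ 0.4376 -0.1716  0.0177] size [0.037 0.057 0.023] top 0.0293
wrist dvase 2264 mid [ 0.6829 -0.119   0.0446] size [0.046 0.042 0.076] top 0.0827
wrist dfinial 429 mid [ 0.4355 -0.2892  0.0331] size [0.032 0.019 0.053] top 0.0593
```

View pics/c11.png

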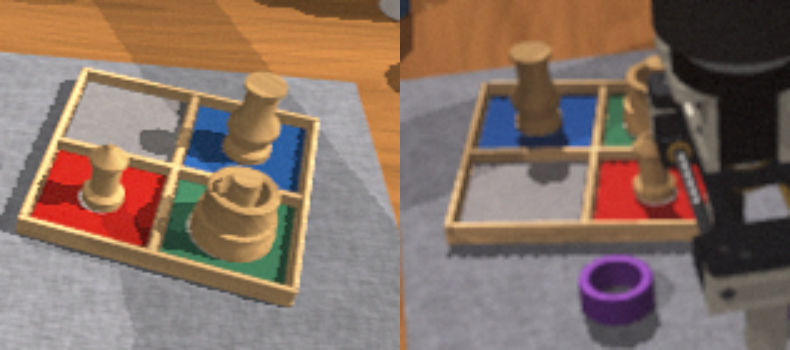

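All the parts stand upright on their spots: finial (105,180), vase (255,120), foot with collar (235,215) in the left half. The dark parts have not moved and the gripper is clear at z = 0.20 m. I'll let the arm settle and hand in.

```bash
python3 -m handwheel '[[[0,0,0],[0,0,0]],[[0,0,0],[0,0,0]],[[0,0,0],[0,0,0]],[[0,0,0],[0,0,0]],[[0,0,0],[0,0,0]]]'; python3 -c "
from plant import *
print(close_job())"
```

```text
clock: 35.18
tool_pos: [0.5752, -0.184, 0.2031]
orientation: [-180.0, 0.0, -89.9]
force: [-0.2, 0.1, 0.4]
opening: 0.0873
the job is handed in; nothing more can be done
None
```

I packed all four pale parts and handed the job in at about 35 s of the 118 s allowed; no verdict is reported. The foot stands on the green spot with the collar flat over its neck, the vase is on blue and the finial on red.

**Placing:** In the last scene-camera measurement every part was within about 3 mm of its spot. The collar's rim was at about 0.062 m, so it is seated on the disc.

**Dark parts:** Each was within a few millimetres of where it started. The gripper was open and clear at z = 0.20 m.

**Did not go as expected:** The pads closed on the vase's rim (36 mm opening) and the finial's bead (32 mm) instead of on the neck and shank. I regripped the vase twice; both parts then hung upright and stood straight after release.

**Camera disagreement:** The cameras differed by up to about 4 mm in x, within the 15 mm tolerance. In the last side picture the arm partly hid the foot and collar, so their final check rests on the scene camera alone.

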